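# Hang the rinsed tea cups on the drainer

### The arm

A 6-joint arm with a two-finger parallel gripper is mounted at the origin on the work surface. World frame = base frame: x ahead of the robot, y to its left, z up, the work surface at z = 0. Lengths are in m, angles in rad, forces in N, time in s.
With the tool pointing down it reaches from about 0.4 to 0.925 m from the base axis. Payload 3.4 kg.
Tool frame: the origin (TCP) lies midway between the tips of the shut fingers; the grasp point (between the pads) lies 19 mm behind it; z points along the fingers, y is the line along which they close (so a half turn about z gives the same grasp; the last joint's range is limited). The gripper opens to 85 mm and grips with 20 to 120 N. Pads are 22 mm wide; open, the fingers measure 114 mm over their backs; the gripper's body (76 mm by 85 mm) begins 54 mm behind the grasp point. The pads swing forward as they close: fully open they stand 13 mm farther back than shut.
Start: joints at [-1.232, 0.307, 1.506, -0, 1.328, -0.073], TCP at [0.231, -0.527, 0.231] pointing down, gripper open.
Joint ranges: [-3.12, 3.12], [-1.05, 2.28], [0.14, 2.33], [-1.42, 4.57], [0.1, 2.73], [-2.68, 2.68]. Speed limits (rad/s): [2.57, 2.57, 3.14, 3.14, 3.14, 3.14].

### API

Orientations are given as a unit quaternion [w, x, y, z].
In Python, from bench import ctrl, cams gives the robot as it stands.
- The arm moves only by the tool apply_moves, never from a script. Its argument "motion" is a list of rows, each an object of numbers: "tx", "ty", "tz": the shift along the world's x, y, z in cm; "wx", "wy", "wz": the turn, a rotation vector about the world's x, y, z in degrees; "gripper": the opening, from -1 (shut) to 1 (fully open), so that 0 is half open. A call has 1 to 20 rows; each row shifts and turns the commanded pose from where the row before left it; what a row does not reach is not made up. A row lasts 1/10 s, in which the tool goes at most 50 mm and 8.59 degrees, less where a joint would pass 70% of its speed; a pose out of reach is approached as far as the arm can. A call is refused whole if a number of a shift passes 5 or a number of a turn 8.59, either way. A call with a gripper value outside its range is refused whole. The fingers move at their own pace and stop on an object; "force" is the grip in N (left out, the last holds). Time passes only in rows, so rows that do not move let the fingers close. It gives the time, the measured TCP pose, the force, the opening and the grip force at its end, in the units of the state.
- ctrl.read_state(): the state, without advancing time (a new reading comes with each control period).
- cams.camera(name): name is "scene" or "top" or "wrist"; returns (picture, depth): 400x640x3 uint8, red, green, blue; 400x640 float32, m along the optical axis (not along the pixel's ray), 0 where there is no reading.
- cams.camera_model(name): a dict with "vertical_fov" (degrees; the focal length in pixels is half the picture's height over the tangent of half this angle, whatever the lens; pixels are square), "cx", "cy" (the principal point, pixels), "k1" (the pictures are not rectified: a ray, as slopes to the right and down, at radius r is drawn at 1 + k1 r^2 times it, then the intrinsics apply), "extrinsics" (4x4, takes a point from world to camera coordinates); the wrist camera has in their place "mount" (4x4, takes a point from camera to tool coordinates, whose origin is the TCP and whose axes are the flange's). Camera axes: x right, y down, z forward; pixel columns grow to the right and rows downward; lengths in m; the calibration is good to about 2 mm. A picture is of the moment at which its call begins: read the wrist's pose just before it. camera_model takes no time and is no camera call.
- ctrl.close_job(): hands the job in; it is judged then, once.
The state is a dict: "time": time; "joint_positions": joint angles; "qvel": joint speeds; "effort": joint torques, N m; "ee_pos": TCP position; "tool_rot": TCP orientation; "ft_force": force on the tool from outside, world axes, zero at the start; "torque": the same for the moment, N m; "gripper_width": opening from 0.0 (shut) to 1.0 (fully open); "gripper_force": force on a finger pad.
Only numpy, scipy, OpenCV 4.12 (cv2) and the standard library are available. Lean on these libraries where they do the work, as an engineer would, in place of code of your own. Each camera call takes 0.05 s, during which the arm holds its last target. There are 200 camera calls.

### The job

Push the drip tray of the cup drainer fully home first. Then hang both blue marbled cups mouth-down on the drainer's pegs, each on a peg of its own, and let go so that they rest on the pegs and drain into the tray. Do not knock the cups about; leave the white cup standing where it is on the mat.

Things in the scene. Friction and masses are not known exactly. Their poses are not given: they have to be found in the camera images.
- cup_a: loose handleless porcelain cup, blue with pale and dark marbled streaks, straight round wall 56 mm in outside diameter, 66 mm tall, about 140 g (varies). It starts mouth-down on the mat. Origin: centre of the mouth's rim plane; z points from the mouth to the foot, so z is up while the cup is mouth-down. Wall 3.5 mm, inside diameter 49 mm, inside depth 54 mm; wall straight from z = 0 to 56 mm, base at 60 mm, foot ring of 38 mm diameter from 60 to 66 mm
- cup_b: loose handleless porcelain cup, blue with pale and dark marbled streaks (same as cup_a), straight round wall 56 mm in outside diameter, 66 mm tall, about 140 g (varies). It starts mouth-down on the mat. Origin: centre of the mouth's rim plane; z points from the mouth to the foot, so z is up while the cup is mouth-down. Wall 3.5 mm, inside diameter 49 mm, inside depth 54 mm; wall straight from z = 0 to 56 mm, base at 60 mm, foot ring of 38 mm diameter from 60 to 66 mm
- cup_a_in (a point): centre of the inner floor of cup_a, on its axis, 54 mm in from the rim
- cup_b_in (a point): centre of the inner floor of cup_b, on its axis, 54 mm in from the rim
- cup_white: loose handleless porcelain cup, plain white, same shape as the blue cups, straight round wall 56 mm in outside diameter, 66 mm tall, about 140 g (varies). It starts mouth-down on the mat. Origin: centre of the mouth's rim plane; z points from the mouth to the foot, so z is up while the cup is mouth-down. Wall 3.5 mm, inside diameter 49 mm, inside depth 54 mm; wall straight from z = 0 to 56 mm, base at 60 mm, foot ring of 38 mm diameter from 60 to 66 mm. Not to be moved
- mat: fixed dark grey ribbed silicone mat, 250 x 250 mm, 4 mm thick, that the three cups stand on. Origin: centre of its underside (on the table)
- drainer: fixed cup drainer: dark steel base frame 150 mm deep (x) and 300 mm wide (y), a wooden beam across the back at x = 60 mm, 88 to 112 mm high, and three green pegs leaning forward from the beam. Origin: centre of the base, on the table; x points to its back, y to its left, z up. It may stand left or right of the mat and is turned by up to 0.25 rad
- peg0_tip (a point): very end of the right peg: a straight green peg 16 mm in diameter with a round end, 112 mm long, leaning 30 degrees from vertical towards the drainer's front (-x of the drainer). Tip 197 mm above the table, x = 4 mm, y = -105 mm in the drainer's frame; the pegs are 105 mm apart. Any of the three pegs will do for a cup
- peg1_tip (a point): very end of the middle peg: a straight green peg 16 mm in diameter with a round end, 112 mm long, leaning 30 degrees from vertical towards the drainer's front (-x of the drainer). Tip 197 mm above the table, x = 4 mm, y = 0 mm in the drainer's frame; the pegs are 105 mm apart. Any of the three pegs will do for a cup
- peg2_tip (a point): very end of the left peg: a straight green peg 16 mm in diameter with a round end, 112 mm long, leaning 30 degrees from vertical towards the drainer's front (-x of the drainer). Tip 197 mm above the table, x = 4 mm, y = +105 mm in the drainer's frame; the pegs are 105 mm apart. Any of the three pegs will do for a cup
- drip_tray (a joint): slide of the shallow aluminium drip tray under the pegs, in m: 0 = fully home, grows as it is pulled out to the drainer's front (-x), up to 0.075. It starts pulled out 30 to 60 mm. Friction about 1.5 N; no spring; it stops hard at 0 and stays where it is left
- tray_front (a point): middle of the top edge of the drip tray's blue front plate, on its outer face. The plate is 262 mm wide, 6 mm thick and stands from 3 to 37 mm above the table, free to be pushed from the front. Fully home this point lies 69 mm in front (-x) of the drainer's origin
Mind the look-alikes: they are no part of the job. Leave any orange or red look-alike of the cup_b alone.

How it is judged:
On the way, in this order (a step that is already met when the one before it is completed fails the run):
1. the drip tray is pushed fully home (within 6 mm) before any cup is hung (value of joint drip_tray below 0.006 m), for 0.2 s.
2. one blue cup hangs released on a peg ((((distance between cup_a_in and peg0_tip below 0.026 m or distance between cup_a_in and peg1_tip below 0.026 m or distance between cup_a_in and peg2_tip below 0.026 m) and angle between cup_a's own z axis and vertical below 0.87 rad and contact force between cup_a and drainer above 0.2 N and contact force between the fingers and cup_a below 0.1 N) or ((distance between cup_b_in and peg0_tip below 0.026 m or distance between cup_b_in and peg1_tip below 0.026 m or distance between cup_b_in and peg2_tip below 0.026 m) and angle between cup_b's own z axis and vertical below 0.87 rad and contact force between cup_b and drainer above 0.2 N and contact force between the fingers and cup_b below 0.1 N))), for 0.3 s.
3. both blue cups hang released on pegs ((distance between cup_a_in and peg0_tip below 0.026 m or distance between cup_a_in and peg1_tip below 0.026 m or distance between cup_a_in and peg2_tip below 0.026 m) and angle between each of cup_a, cup_b's own z axis and vertical below 0.87 rad and contact force between each of cup_a, cup_b and drainer above 0.2 N and contact force between the fingers and cup_a below 0.1 N and (distance between cup_b_in and peg0_tip below 0.026 m or distance between cup_b_in and peg1_tip below 0.026 m or distance between cup_b_in and peg2_tip below 0.026 m) and contact force between the fingers and cup_b below 0.1 N), for 0.3 s.
At the end, for the whole second after the job is handed in: Tray within 6 mm of home; each blue cup mouth-down (within 50 deg) on its own peg, inner floor centre within 26 mm of the peg tip, bearing on the drainer, released, at rest; white cup still mouth-down within 25 mm of where it began (all of step 3 and value of joint drip_tray below 0.006 m and linear speed of each of cup_a, cup_b below 0.03 m/s and angular speed of each of cup_a, cup_b below 0.4 rad/s and distance of cup_white from where it was at the start of the episode below 0.025 m and angle between cup_white's own z axis and vertical below 0.2 rad); the robot touches nothing.
It fails at once if the white cup is moved more than 25 mm (distance of cup_white from where it was at the start of the episode above 0.025 m).
It fails at once if a blue cup is knocked over, dropped on its side or turned over (angle between any of cup_a, cup_b's own z axis and vertical above 1.4 rad).
It fails at once if a blue cup is dropped or knocked hard onto the drainer (over 60 N) (contact force between any of cup_a, cup_b and drainer above 60 N).
It also fails if it takes over 69 s, if anything falls off the work surface, if the arm or the gripper's body presses on something with over 40 N, if the wrist force passes 120 N, or if a joint passes its speed limit or range.

## Working session

There is one attempt and no reset: what is moved stays moved. The work goes in short steps, Python scripts to look and compute and a tool call to move; the robot and the scene stay as the last step left them, time stands still between calls to the robot, and variables do not carry over. Pictures are saved under pics/ and viewed, at most 10 in all, crops included, and the job is handed in when it is done.

Besides the shell and the picture viewer there is one more tool, called after "Request:" in YAML: its name, and indented under it one key for each argument. apply_moves: Moves the arm, as the interface text tells. Its arguments: {"type":"object","properties":{"motion":{"type":"array"},"force":{"type":"number"}},"required":["motion"]}

```bash
mkdir -p pics; ls; cat > h.py <<'E'
import numpy as np, cv2
from bench import ctrl, cams
def world(name, pic_depth=None):
    st=ctrl.read_state(); im,d=cams.camera(name); m=cams.camera_model(name)
    H,W=d.shape; f=H/2/np.tan(np.radians(m["vertical_fov"])/2)
    K=np.array([[f,0,m["cx"]],[0,f,m["cy"]],[0,0,1.]])
    u,v=np.meshgrid(np.arange(W),np.arange(H))
    p=np.stack([u,v],-1).reshape(-1,1,2).astype(float)
    n=cv2.undistortPoints(p,K,np.array([m["k1"],0,0,0,0.])).reshape(H,W,2)
    P=np.dstack([n[...,0]*d,n[...,1]*d,d,np.ones_like(d)])
    if "extrinsics" in m: T=np.linalg.inv(np.array(m["extrinsics"]))
    else:
        from scipy.spatial.transform import Rotation as R
        w,x,y,z=st["tool_rot"]; B=np.eye(4); B[:3,:3]=R.from_quat([x,y,z,w]).as_matrix(); B[:3,3]=st["ee_pos"]
        T=B@np.array(m["mount"])
    Q=(P@T.T)[...,:3]; Q[d==0]=np.nan
    return im,d,Q
def save(im,n): cv2.imwrite("pics/"+n+".png",im[...,::-1])
E
python3 - <<'E'
from h import *
for n in("top","scene"):
    im,d,Q=world(n); save(im,n); np.savez(n,im=im,d=d,Q=Q)
    print(cams.camera_model(n))
print(ctrl.read_state())
E
```

```text
pics
{'vertical_fov': 52.2158501327208, 'cx': 326.03378753746784, 'cy': 207.42631748501643, 'k1': -0.01869760184548325, 'extrinsics': array([[ 0.02066889, -0.99941869, -0.02711235, -0.00354461],
       [-0.99933076, -0.01983328, -0.03073544,  0.5242502 ],
       [ 0.03017984,  0.02772948, -0.99915977,  0.94123456],
       [ 0.        ,  0.        ,  0.        ,  1.        ]])}
{'vertical_fov': 50.63374271729536, 'cx': 318.05475691051373, 'cy': 201.54186335665744, 'k1': -0.07081298552657965, 'extrinsics': array([[ 0.56221784,  0.82683629, -0.01590106, -0.26763539],
       [ 0.68868233, -0.4787503 , -0.54453173, -0.28338449],
       [-0.45785123,  0.29519468, -0.8385895 ,  1.29460748],
       [ 0.        ,  0.        ,  0.        ,  1.        ]])}
{'time': 0.1, 'joint_positions': array([-1.23151801e+00,  3.07523043e-01,  1.50754564e+00, -1.09234984e-05,
        1.32843006e+00, -7.34782362e-02]), 'qvel': array([-0.00029123, -0.00296967, -0.00474136, -0.00054044,  0.0004001 ,
       -0.00029178]), 'effort': array([ 8.22253623e-04, -4.58528996e+01, -2.52608675e+01, -2.48476414e-05,
        5.57832900e-03, -1.67233470e-06]), 'ee_pos': array([ 0.23042559, -0.52611371,  0.23045785]), 'tool_rot': array([-9.43938639e-04,  9.78778768e-01,  2.04917580e-01, -1.31541347e-04]), 'ft_force': array([ 0.03203174,  0.03968806, -0.51418437]), 'torque': array([0.01995885, 0.05999192, 0.04744243]), 'gripper_force': 0.0, 'gripper_width': 1.0007757807720519}
```

View pics/top.png

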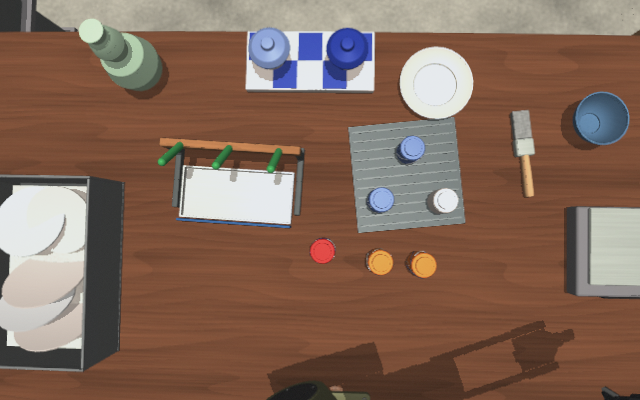

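View pics/scene.png

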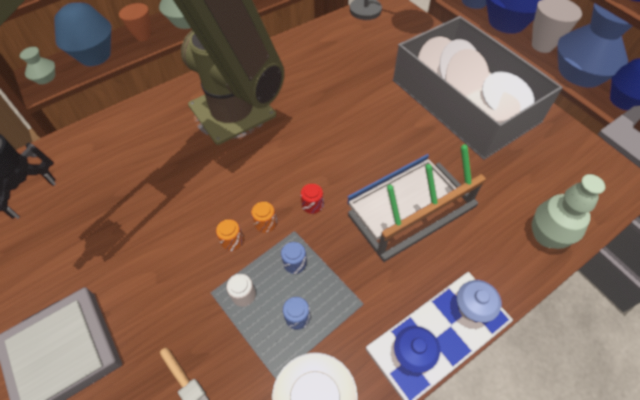

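The top view shows the drainer left of the mat: beam (160,142)-(300,151), pegs around (170,154), (222,157) and (275,160), and tray front plate (178,222)-(290,227). The blue cups are at (412,149) and (381,200), the white one at (445,200). The orange and red look-alikes are at (380,262), (424,265) and (322,251).

```bash
python3 - <<'E'
from h import *
D=np.load("top.npz"); Q=D["Q"]; im=D["im"].astype(int); z=Q[...,2]
hsv=cv2.cvtColor(D["im"],cv2.COLOR_RGB2HSV)
for n,(u,v) in dict(b1=(412,149),b2=(381,200),w=(445,200),o1=(380,262),o2=(424,265),r=(322,251)).items():
    s=np.s_[v-22:v+22,u-22:u+22]; q=Q[s].reshape(-1,3)
    c=Q[v,u]; q=q[(q[:,2]>0.052)&(q[:,2]<0.085)&(np.hypot(*(q[:,:2]-c[:2]).T)<.045)]
    (cx,cy),r=cv2.minEnclosingCircle(q[:,:2].astype(np.float32)); print(n,cx,cy,r,np.percentile(q[:,2],[5,50,95]))
g=(hsv[...,0]>45)&(hsv[...,0]<80)&(hsv[...,1]>130)
for a,b in((150,192),(205,240),(262,290)):
    m=np.zeros_like(g); m[140:175,a:b]=g[140:175,a:b]; q=Q[m]; q=q[np.isfinite(q[:,0])]
    t=q[q[:,2]>np.nanmax(q[:,2])-.012]
    print("peg",len(q),q[:,2].max(),t.mean(0), "low",q[q[:,2]<q[:,2].min()+.02].mean(0),q[:,2].min())
q=Q[130:165,150:310].reshape(-1,3); h=hsv[130:165,150:310].reshape(-1,3)
k=(q[:,2]>.1)&(q[:,2]<.122)&(h[:,0]<20); q=q[k]
print("beam",cv2.fitLine(q[:,:2].astype(np.float32),cv2.DIST_HUBER,0,.01,.01).ravel(),np.median(q[:,2]),q[:,1].min(),q[:,1].max(),q[:,0].min(),q[:,0].max())
b=(hsv[...,0]>100)&(hsv[...,0]<125)&(hsv[...,1]>120); m=np.zeros_like(b); m[210:235,170:300]=b[210:235,170:300]
q=Q[m]; print("plate n",len(q)); 
t=q[(q[:,2]>.03)&(q[:,2]<.046)]; print("plate",cv2.fitLine(t[:,:2].astype(np.float32),cv2.DIST_HUBER,0,.01,.01).ravel(),t[:,1].min(),t[:,1].max(),np.median(t[:,2]))
E
```

```text
b1 0.6576295495033264 -0.18033155798912048 0.02870185114443302 [0.058292   0.06484639 0.07141317]
b2 0.5425599217414856 -0.11581770330667496 0.02844424918293953 [0.05976508 0.06553192 0.07158849]
w 0.54337078332901 -0.2532654106616974 0.02810817025601864 [0.0594314  0.06554713 0.07126513]
o1 0.40444332361221313 -0.11615141481161118 0.028424261137843132 [0.05652949 0.06153113 0.06759973]
o2 0.4006524682044983 -0.20858532190322876 0.028788266703486443 [0.05650765 0.06208043 0.06747223]
r 0.42704126238822937 0.011774354614317417 0.02796030044555664 [0.05658294 0.06172492 0.06782358]
peg 209 0.19885523490402335 [0.60085563 0.31614169 0.19382314] low [0.64114362 0.31124519 0.12727538] 0.11700170602097504
peg 175 0.19870480647828614 [0.59661231 0.21151186 0.19391935] low [0.6385576  0.20783306 0.12589213] 0.11448918045154621
peg 151 0.19830527583211333 [0.59209603 0.10754398 0.19411868] low [0.63410593 0.10489137 0.12675119] 0.1154900536329555
beam [0.05044543 0.99872684 0.646507   0.2077062 ] 0.1108054443113205 0.06095384614579843 0.3613296122140489 0.6305437691351716 0.6617785761323614
plate n 240
plate [0.04809498 0.9988428  0.48483393 0.21732403] 0.0890141854736716 0.3483538934564908 0.036327645414920506
```

Request:
apply_moves:
  motion:
    - {"tx": 2,"ty": 3.8,"wz": -6.6,"gripper": -1}
    - {"tx": 2,"ty": 3.8,"wz": -6.6,"gripper": -1}
    - {"tx": 2,"ty": 3.8,"wz": -6.6,"gripper": -1}
    - {"tx": 2,"ty": 3.8,"wz": -6.7,"gripper": -1}
    - {"tx": 2,"ty": 3.8,"gripper": -1}
    - {"tx": 2,"ty": 3.8,"gripper": -1}
    - {"tx": 2,"ty": 3.8,"gripper": -1}
    - {"tx": 2,"ty": 3.8,"gripper": -1}
    - {"tx": 2,"ty": 3.8,"gripper": -1}
    - {"tx": 2,"ty": 3.8,"gripper": -1}
    - {"tx": 0.5,"ty": 4.5,"gripper": -1}
    - {"ty": 4.5,"gripper": -1}
    - {"ty": 4.5,"gripper": -1}
    - {"ty": 4.5,"gripper": -1}
    - {"ty": 4.5,"gripper": -1}
    - {"ty": 4.5,"gripper": -1}
    - {"ty": 4.5,"gripper": -1}
    - {"ty": 4.5,"gripper": -1}
    - {"gripper": -1}

```text
schema error: expected keys tx, ty, tz, wx, wy, wz, gripper
```

Request:
apply_moves:
  motion:
    - {"tx": 2,"ty": 3.8,"tz": 0,"wx": 0,"wy": 0,"wz": -6.6,"gripper": -1}
    - {"tx": 2,"ty": 3.8,"tz": 0,"wx": 0,"wy": 0,"wz": -6.6,"gripper": -1}
    - {"tx": 2,"ty": 3.8,"tz": 0,"wx": 0,"wy": 0,"wz": -6.6,"gripper": -1}
    - {"tx": 2,"ty": 3.8,"tz": 0,"wx": 0,"wy": 0,"wz": -6.7,"gripper": -1}
    - {"tx": 2,"ty": 3.8,"tz": 0,"wx": 0,"wy": 0,"wz": 0,"gripper": -1}
    - {"tx": 2,"ty": 3.8,"tz": 0,"wx": 0,"wy": 0,"wz": 0,"gripper": -1}
    - {"tx": 2,"ty": 3.8,"tz": 0,"wx": 0,"wy": 0,"wz": 0,"gripper": -1}
    - {"tx": 2,"ty": 3.8,"tz": 0,"wx": 0,"wy": 0,"wz": 0,"gripper": -1}
    - {"tx": 2,"ty": 3.8,"tz": 0,"wx": 0,"wy": 0,"wz": 0,"gripper": -1}
    - {"tx": 2,"ty": 3.8,"tz": 0,"wx": 0,"wy": 0,"wz": 0,"gripper": -1}
    - {"tx": 0.5,"ty": 4.5,"tz": 0,"wx": 0,"wy": 0,"wz": 0,"gripper": -1}
    - {"tx": 0,"ty": 4.5,"tz": 0,"wx": 0,"wy": 0,"wz": 0,"gripper": -1}
    - {"tx": 0,"ty": 4.5,"tz": 0,"wx": 0,"wy": 0,"wz": 0,"gripper": -1}
    - {"tx": 0,"ty": 4.5,"tz": 0,"wx": 0,"wy": 0,"wz": 0,"gripper": -1}
    - {"tx": 0,"ty": 4.5,"tz": 0,"wx": 0,"wy": 0,"wz": 0,"gripper": -1}
    - {"tx": 0,"ty": 4.5,"tz": 0,"wx": 0,"wy": 0,"wz": 0,"gripper": -1}
    - {"tx": 0,"ty": 4.5,"tz": 0,"wx": 0,"wy": 0,"wz": 0,"gripper": -1}
    - {"tx": 0,"ty": 4.5,"tz": 0,"wx": 0,"wy": 0,"wz": 0,"gripper": -1}
    - {"tx": 0,"ty": 0,"tz": 0,"wx": 0,"wy": 0,"wz": 0,"gripper": -1}

```text
time: 2.0
ee_pos: [0.4355, 0.2184, 0.2311]
tool_rot: [-0.001, 1.0, -0.022, 0.0]
ft_force: [0.2, -0.2, -0.5]
gripper_width: 0.002
gripper_force: 0.0
```

Request:
apply_moves:
  motion:
    - {"tx": 0,"ty": 0,"tz": -4.2,"wx": 0,"wy": 0,"wz": 0,"gripper": -1}
    - {"tx": 0,"ty": 0,"tz": -4.2,"wx": 0,"wy": 0,"wz": 0,"gripper": -1}
    - {"tx": 0,"ty": 0,"tz": -4.2,"wx": 0,"wy": 0,"wz": 0,"gripper": -1}
    - {"tx": 0,"ty": 0,"tz": -4.2,"wx": 0,"wy": 0,"wz": 0,"gripper": -1}
    - {"tx": 0,"ty": 0,"tz": -4.1,"wx": 0,"wy": 0,"wz": 0,"gripper": -1}
    - {"tx": 0,"ty": 0,"tz": 0,"wx": 0,"wy": 0,"wz": 0,"gripper": -1}
    - {"tx": 1,"ty": 0,"tz": 0,"wx": 0,"wy": 0,"wz": 0,"gripper": -1}
    - {"tx": 1,"ty": 0,"tz": 0,"wx": 0,"wy": 0,"wz": 0,"gripper": -1}
    - {"tx": 1,"ty": 0,"tz": 0,"wx": 0,"wy": 0,"wz": 0,"gripper": -1}
    - {"tx": 1,"ty": 0,"tz": 0,"wx": 0,"wy": 0,"wz": 0,"gripper": -1}
    - {"tx": 1,"ty": 0,"tz": 0,"wx": 0,"wy": 0,"wz": 0,"gripper": -1}
    - {"tx": 1,"ty": 0,"tz": 0,"wx": 0,"wy": 0,"wz": 0,"gripper": -1}
    - {"tx": 0,"ty": 0,"tz": 0,"wx": 0,"wy": 0,"wz": 0,"gripper": -1}

```text
time: 3.3
ee_pos: [0.4983, 0.2136, 0.0228]
tool_rot: [-0.0, 1.0, -0.025, 0.002]
ft_force: [0.6, 0.3, 0.2]
gripper_width: -0.001
gripper_force: 0.0
```

Request:
apply_moves:
  motion:
    - {"tx": 0.4,"ty": 0,"tz": 0,"wx": 0,"wy": 0,"wz": 0,"gripper": -1}
    - {"tx": 0.3,"ty": 0,"tz": 0,"wx": 0,"wy": 0,"wz": 0,"gripper": -1}
    - {"tx": 0,"ty": 0,"tz": 0,"wx": 0,"wy": 0,"wz": 0,"gripper": -1}

```text
time: 3.6
ee_pos: [0.5027, 0.2132, 0.0221]
tool_rot: [0.0, 1.0, -0.025, -0.0]
ft_force: [0.4, -0.6, 0.5]
gripper_width: -0.0
gripper_force: 0.1
```

Request:
apply_moves:
  motion:
    - {"tx": 0.2,"ty": 0,"tz": 0,"wx": 0,"wy": 0,"wz": 0,"gripper": -1}
    - {"tx": 0.2,"ty": 0,"tz": 0,"wx": 0,"wy": 0,"wz": 0,"gripper": -1}

```text
time: 3.8
ee_pos: [0.506, 0.2131, 0.0221]
tool_rot: [0.0, 1.0, -0.025, -0.001]
ft_force: [-0.4, -0.2, 0.2]
gripper_width: 0.003
gripper_force: 0.8
```

Request:
apply_moves:
  motion:
    - {"tx": 0.2,"ty": 0,"tz": 0,"wx": 0,"wy": 0,"wz": 0,"gripper": -1}

```text
time: 3.9
ee_pos: [0.5082, 0.2131, 0.0221]
tool_rot: [0.0, 1.0, -0.025, -0.0]
ft_force: [-2.0, -1.6, 0.1]
gripper_width: -0.003
gripper_force: 0.8
```

Request:
apply_moves:
  motion:
    - {"tx": 0.2,"ty": 0,"tz": 0,"wx": 0,"wy": 0,"wz": 0,"gripper": -1}

```text
time: 4.0
ee_pos: [0.51, 0.2131, 0.0221]
tool_rot: [0.0, 1.0, -0.025, -0.001]
ft_force: [-5.2, 0.5, 2.5]
gripper_width: -0.003
gripper_force: 2.7
```

Request:
apply_moves:
  motion:
    - {"tx": 0.2,"ty": 0,"tz": 0,"wx": 0,"wy": 0,"wz": 0,"gripper": -1}
    - {"tx": 0,"ty": 0,"tz": 0,"wx": 0,"wy": 0,"wz": 0,"gripper": -1}

```text
time: 4.2
ee_pos: [0.51, 0.213, 0.022]
tool_rot: [0.0, 1.0, -0.025, -0.003]
ft_force: [-6.3, 0.6, 3.6]
gripper_width: 0.001
gripper_force: 3.3
```

Request:
apply_moves:
  motion:
    - {"tx": 0.2,"ty": 0,"tz": 0,"wx": 0,"wy": 0,"wz": 0,"gripper": -1}
    - {"tx": 0,"ty": 0,"tz": 0,"wx": 0,"wy": 0,"wz": 0,"gripper": -1}

```text
time: 4.4
ee_pos: [0.51, 0.213, 0.0219]
tool_rot: [0.001, 1.0, -0.025, -0.004]
ft_force: [-9.1, 1.7, 6.8]
gripper_width: -0.001
gripper_force: 5.0
```

```bash
python3 - <<'E'
from h import *
im,d,Q=world("top"); save(im,"top2")
hsv=cv2.cvtColor(im,cv2.COLOR_RGB2HSV)
b=(hsv[...,0]>100)&(hsv[...,0]<125)&(hsv[...,1]>120)
q=Q[195:235,170:300][b[195:235,170:300]]
t=q[(q[:,2]>.03)&(q[:,2]<.046)]; print(len(t),"plate",cv2.fitLine(t[:,:2].astype(np.float32),cv2.DIST_HUBER,0,.01,.01).ravel(),ctrl.read_state()["ee_pos"],ctrl.read_state()["ft_force"])
E
```

```text
85 plate [0.06088775 0.9981446  0.517367   0.13904478] [0.50998502 0.21298797 0.02190629] [-9.31746287  0.96269423  6.27943169]
```

Request:
apply_moves:
  motion:
    - {"tx": -2,"ty": 0,"tz": 0,"wx": 0,"wy": 0,"wz": 0,"gripper": -1}
    - {"tx": -2,"ty": 0,"tz": 2,"wx": 0,"wy": 0,"wz": 0,"gripper": -1}
    - {"tx": 0,"ty": 0,"tz": 5,"wx": 0,"wy": 0,"wz": 0,"gripper": 1}
    - {"tx": 0,"ty": 0,"tz": 5,"wx": 0,"wy": 0,"wz": 0,"gripper": 1}
    - {"tx": 0,"ty": -3,"tz": 4,"wx": 0,"wy": 0,"wz": 0,"gripper": 1}
    - {"tx": 0.7,"ty": -4,"tz": 0,"wx": 0,"wy": 0,"wz": 0,"gripper": 1}
    - {"tx": 1,"ty": -4,"tz": 0,"wx": 0,"wy": 0,"wz": 0,"gripper": 1}
    - {"tx": 1,"ty": -4,"tz": 0,"wx": 0,"wy": 0,"wz": 0,"gripper": 1}
    - {"tx": 1,"ty": -4,"tz": 0,"wx": 0,"wy": 0,"wz": 0,"gripper": 1}
    - {"tx": 1,"ty": -4,"tz": 0,"wx": 0,"wy": 0,"wz": 0,"gripper": 1}
    - {"tx": 1,"ty": -4,"tz": 0,"wx": 0,"wy": 0,"wz": 0,"gripper": 1}
    - {"tx": 1,"ty": -3,"tz": 0,"wx": 0,"wy": 0,"wz": 0,"gripper": 1}
    - {"tx": 0,"ty": -3,"tz": 0,"wx": 0,"wy": 0,"wz": 0,"gripper": 1}
    - {"tx": 0,"ty": 0,"tz": 0,"wx": 0,"wy": 0,"wz": 0,"gripper": 1}

```text
time: 5.85
ee_pos: [0.5434, -0.1208, 0.1827]
tool_rot: [0.001, 1.0, -0.027, 0.002]
ft_force: [-0.6, 0.4, 0.2]
gripper_width: 1.0
gripper_force: 0.0
```

```bash
cat > look.py <<'E'
from h import *
import sys
im,d,Q=world("wrist"); save(im,sys.argv[1])
c=np.array([float(sys.argv[2]),float(sys.argv[3])])
hsv=cv2.cvtColor(im,cv2.COLOR_RGB2HSV)
k=(Q[...,2]>.05)&(Q[...,2]<.085)&(np.hypot(Q[...,0]-c[0],Q[...,1]-c[1])<.045)
q=Q[k]; print(len(q),cv2.minEnclosingCircle(q[:,:2].astype(np.float32)),np.percentile(q[:,2],[5,50,95]) if len(q) else 0)
q=q[q[:,2]>.066]; print(cv2.minEnclosingCircle(q[:,:2].astype(np.float32)))
s=ctrl.read_state(); print(s["ee_pos"],s["tool_rot"],s["gripper_width"],s["joint_positions"])
E
python3 look.py w1 .5426 -.1158
```

```text
2741 ((0.5476785898208618, -0.11599206179380417), 0.028705071657896042) [0.05945582 0.06416007 0.0697648 ]
((0.5471727252006531, -0.11593982577323914), 0.019064517691731453)
[ 0.54267293 -0.11873104  0.18248832] [ 2.51707752e-04  9.99648612e-01 -2.64897977e-02  9.38463629e-04] 1.001267447183771 [-2.91438530e-01  3.20925755e-01  1.61856833e+00  6.04706531e-06
  1.20015531e+00  1.33234143e+00]
```

View pics/w1.png

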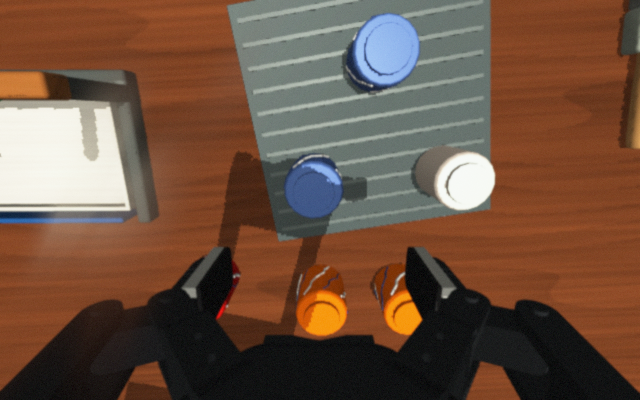

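Request:
apply_moves:
  force: 40
  motion:
    - {"tx": 0.2,"ty": 0.3,"tz": -4,"wx": 0,"wy": 0,"wz": 0,"gripper": 1}
    - {"tx": 0,"ty": 0,"tz": -4,"wx": 0,"wy": 0,"wz": 0,"gripper": 1}
    - {"tx": 0,"ty": 0,"tz": -3,"wx": 0,"wy": 0,"wz": 0,"gripper": 1}
    - {"tx": 0,"ty": 0,"tz": -2.5,"wx": 0,"wy": 0,"wz": 0,"gripper": 1}
    - {"tx": 0,"ty": 0,"tz": -2.5,"wx": 0,"wy": 0,"wz": 0,"gripper": 1}
    - {"tx": 0,"ty": 0,"tz": 0,"wx": 0,"wy": 0,"wz": 0,"gripper": 1}
    - {"tx": 0,"ty": 0,"tz": 0,"wx": 0,"wy": 0,"wz": 0,"gripper": 0.4}
    - {"tx": 0,"ty": 0,"tz": 0,"wx": 0,"wy": 0,"wz": 0,"gripper": 0}
    - {"tx": 0,"ty": 0,"tz": 0,"wx": 0,"wy": 0,"wz": 0,"gripper": 0}
    - {"tx": 0,"ty": 0,"tz": 0,"wx": 0,"wy": 0,"wz": 0,"gripper": 0}
    - {"tx": 0,"ty": 0,"tz": 0,"wx": 0,"wy": 0,"wz": 0,"gripper": 0}
    - {"tx": 0,"ty": 0,"tz": 0,"wx": 0,"wy": 0,"wz": 0,"gripper": 0}

```text
time: 7.1
ee_pos: [0.5452, -0.1138, 0.0242]
tool_rot: [0.0, 1.0, -0.025, 0.002]
ft_force: [-0.2, 2.3, 7.0]
gripper_width: 0.654
gripper_force: 43.0
```

Request:
apply_moves:
  motion:
    - {"tx": 0,"ty": 0,"tz": 2,"wx": 0,"wy": 0,"wz": 0,"gripper": 0}
    - {"tx": 0,"ty": 0,"tz": 4,"wx": 0,"wy": 0,"wz": 0,"gripper": 0}
    - {"tx": 0,"ty": 0,"tz": 5,"wx": 0,"wy": 0,"wz": 0,"gripper": 0}
    - {"tx": 0,"ty": 0,"tz": 5,"wx": 0,"wy": 0,"wz": 0,"gripper": 0}
    - {"tx": 0,"ty": 0,"tz": 5,"wx": 0,"wy": 0,"wz": 0,"gripper": 0}
    - {"tx": 0,"ty": 2,"tz": 4,"wx": 0,"wy": 0,"wz": 0,"gripper": 0}
    - {"tx": 0,"ty": 4,"tz": 0,"wx": -0.25,"wy": -5,"wz": 0,"gripper": 0}
    - {"tx": 0,"ty": 4,"tz": 0,"wx": -0.25,"wy": -5,"wz": 0,"gripper": 0}
    - {"tx": 0,"ty": 4,"tz": 0,"wx": -0.25,"wy": -5,"wz": 0,"gripper": 0}
    - {"tx": 0,"ty": 4,"tz": 0,"wx": -0.25,"wy": -5,"wz": 0,"gripper": 0}
    - {"tx": 0,"ty": 4,"tz": 0,"wx": 0,"wy": 0,"wz": 0,"gripper": 0}
    - {"tx": 0.5,"ty": 4,"tz": 0,"wx": 0,"wy": 0,"wz": 0,"gripper": 0}
    - {"tx": 0.5,"ty": 4,"tz": 0,"wx": 0,"wy": 0,"wz": 0,"gripper": 0}
    - {"tx": 0.5,"ty": 4,"tz": 0,"wx": 0,"wy": 0,"wz": 0,"gripper": 0}
    - {"tx": 0.5,"ty": 4,"tz": 0,"wx": 0,"wy": 0,"wz": 0,"gripper": 0}
    - {"tx": 0.3,"ty": 4,"tz": 0,"wx": 0,"wy": 0,"wz": 0,"gripper": 0}
    - {"tx": 0,"ty": 1.2,"tz": 0,"wx": 0,"wy": 0,"wz": 0,"gripper": 0}
    - {"tx": 0,"ty": 0,"tz": 0,"wx": 0,"wy": 0,"wz": 0,"gripper": 0}
    - {"tx": 0,"ty": 0,"tz": 0,"wx": 0,"wy": 0,"wz": 0,"gripper": 0}

```text
time: 9.0
ee_pos: [0.566, 0.3172, 0.272]
tool_rot: [0.005, 0.985, -0.024, 0.173]
ft_force: [0.6, -0.9, -1.6]
gripper_width: 0.654
gripper_force: 43.0
```

```bash
cat > st.py <<'E'
from h import *
import sys
from scipy.spatial.transform import Rotation as R
s=ctrl.read_state(); w,x,y,z=s["tool_rot"]; M=R.from_quat([x,y,z,w]).as_matrix()
print("t",s["time"],"tcp",s["ee_pos"].round(4),"z",M[:,2].round(3),"y",M[:,1].round(3),s["joint_positions"].round(2),s["gripper_width"],s["ft_force"].round(1))
print("floor",(s["ee_pos"]-.0338*M[:,2]).round(4))
if len(sys.argv)>1:
    im,d,Q=world("scene"); save(im,"t"); cv2.imwrite("pics/"+sys.argv[1]+".png",cv2.resize(im[100:260,300:540,::-1],None,fx=3,fy=3))
E
python3 st.py s1
```

```text
t 9.0 tcp [0.566  0.3172 0.272 ] z [ 0.341 -0.018 -0.94 ] y [-0.05  -0.999  0.002] [ 0.56  0.25  1.54 -0.23  1.07  2.26] 0.6538414679811089 [ 0.6 -0.9 -1.6]
floor [0.5544 0.3178 0.3038]
```

View pics/s1.png

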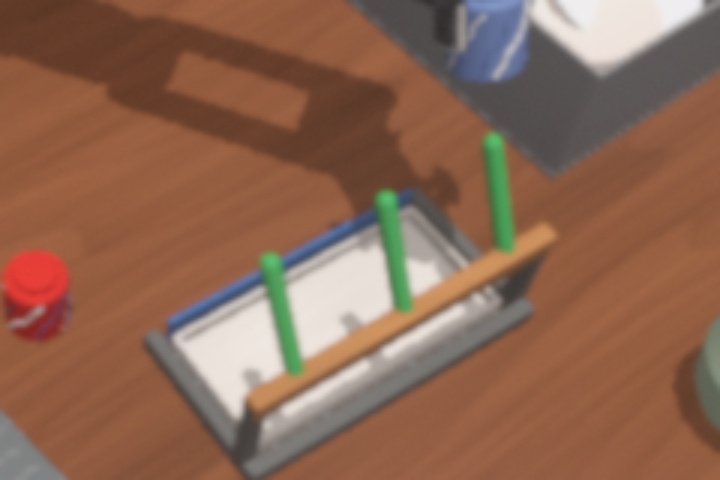

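The crop shows the tray plate flush with the frame and the cup gripped at (490,40), above and behind the left peg tip at (494,138). I'll slide it down the peg now.

Request:
apply_moves:
  motion:
    - {"tx": 0.3,"ty": 0.1,"tz": -1.8,"wx": 0,"wy": 0,"wz": 0,"gripper": 0}
    - {"tx": 0,"ty": 0,"tz": -1.9,"wx": 0,"wy": 0,"wz": 0,"gripper": 0}
    - {"tx": 0,"ty": 0,"tz": 0,"wx": 0,"wy": 0,"wz": 0,"gripper": 0}
    - {"tx": 0.5,"ty": 0,"tz": -0.9,"wx": 0,"wy": 0,"wz": 0,"gripper": 0}
    - {"tx": 0.5,"ty": -0.1,"tz": -0.9,"wx": 0,"wy": 0,"wz": 0,"gripper": 0}
    - {"tx": 0.5,"ty": 0,"tz": -0.9,"wx": 0,"wy": 0,"wz": 0,"gripper": 0}
    - {"tx": 0,"ty": 0,"tz": 0,"wx": 0,"wy": 0,"wz": 0,"gripper": 0}

```text
time: 9.75
ee_pos: [0.5848, 0.3176, 0.2067]
tool_rot: [0.005, 0.985, -0.025, 0.173]
ft_force: [-1.1, -0.3, -0.7]
gripper_width: 0.652
gripper_force: 43.0
```

Request:
apply_moves:
  motion:
    - {"tx": 0.5,"ty": 0,"tz": -0.9,"wx": 0,"wy": 0,"wz": 0,"gripper": 0}
    - {"tx": 0.5,"ty": 0,"tz": -0.9,"wx": 0,"wy": 0,"wz": 0,"gripper": 0}
    - {"tx": 0.5,"ty": 0,"tz": -0.8,"wx": 0,"wy": 0,"wz": 0,"gripper": 0}
    - {"tx": 0.5,"ty": -0.1,"tz": -0.8,"wx": 0,"wy": 0,"wz": 0,"gripper": 0}
    - {"tx": 0,"ty": 0,"tz": 0,"wx": 0,"wy": 0,"wz": 0,"gripper": 0}

```text
time: 10.25
ee_pos: [0.6045, 0.3167, 0.1723]
tool_rot: [0.005, 0.985, -0.025, 0.173]
ft_force: [-0.6, -0.3, -1.4]
gripper_width: 0.655
gripper_force: 43.0
```

```bash
python3 st.py
```

```text
t 10.25 tcp [0.6045 0.3167 0.1723] z [ 0.34  -0.019 -0.94 ] y [-0.05  -0.999  0.002] [ 0.52  0.38  1.61 -0.25  0.87  2.28] 0.6547915321607086 [-0.6 -0.3 -1.4]
floor [0.593  0.3173 0.2041]
```

Another 6 mm to seat; I'll go gently, watching the force.

Request:
apply_moves:
  motion:
    - {"tx": 0.2,"ty": 0,"tz": -0.3,"wx": 0,"wy": 0,"wz": 0,"gripper": 0}
    - {"tx": 0,"ty": 0,"tz": 0,"wx": 0,"wy": 0,"wz": 0,"gripper": 0}

```text
time: 10.45
ee_pos: [0.6068, 0.3173, 0.1711]
tool_rot: [0.004, 0.984, -0.024, 0.174]
ft_force: [0.5, 0.6, -1.3]
gripper_width: 0.653
gripper_force: 43.0
```

Request:
apply_moves:
  motion:
    - {"tx": 0.1,"ty": 0,"tz": -0.2,"wx": 0,"wy": 0,"wz": 0,"gripper": 0}
    - {"tx": 0,"ty": 0,"tz": 0,"wx": 0,"wy": 0,"wz": 0,"gripper": 0}

```text
time: 10.65
ee_pos: [0.6077, 0.3173, 0.1694]
tool_rot: [0.004, 0.984, -0.024, 0.174]
ft_force: [-0.9, 0.2, -1.2]
gripper_width: 0.653
gripper_force: 43.0
```

Request:
apply_moves:
  motion:
    - {"tx": 0,"ty": 0,"tz": -0.1,"wx": 0,"wy": 0,"wz": 0,"gripper": 0}
    - {"tx": 0,"ty": 0,"tz": 0,"wx": 0,"wy": 0,"wz": 0,"gripper": 0}

```text
time: 10.85
ee_pos: [0.6075, 0.3173, 0.1684]
tool_rot: [0.004, 0.984, -0.024, 0.174]
ft_force: [-0.5, 0.0, -1.3]
gripper_width: 0.656
gripper_force: 43.0
```

Request:
apply_moves:
  motion:
    - {"tx": 0,"ty": 0,"tz": -0.2,"wx": 0,"wy": 0,"wz": 0,"gripper": 0}
    - {"tx": 0,"ty": 0,"tz": 0,"wx": 0,"wy": 0,"wz": 0,"gripper": 0}

```text
time: 11.05
ee_pos: [0.6074, 0.3172, 0.166]
tool_rot: [0.004, 0.985, -0.024, 0.174]
ft_force: [-0.5, 0.4, 0.2]
gripper_width: 0.653
gripper_force: 43.0
```

Request:
apply_moves:
  motion:
    - {"tx": 0,"ty": 0,"tz": -0.1,"wx": 0,"wy": 0,"wz": 0,"gripper": 0}
    - {"tx": 0,"ty": 0,"tz": 0,"wx": 0,"wy": 0,"wz": 0,"gripper": 0}

```text
time: 11.25
ee_pos: [0.6076, 0.3173, 0.1651]
tool_rot: [0.004, 0.984, -0.024, 0.174]
ft_force: [0.3, 0.4, -1.4]
gripper_width: 0.648
gripper_force: 43.0
```

Request:
apply_moves:
  motion:
    - {"tx": 0,"ty": 0,"tz": -0.1,"wx": 0,"wy": 0,"wz": 0,"gripper": 0}
    - {"tx": 0,"ty": 0,"tz": 0,"wx": 0,"wy": 0,"wz": 0,"gripper": 0}

```text
time: 11.45
ee_pos: [0.6076, 0.3173, 0.1642]
tool_rot: [0.004, 0.984, -0.024, 0.174]
ft_force: [-0.5, 0.1, -0.9]
gripper_width: 0.657
gripper_force: 43.0
```

Request:
apply_moves:
  motion:
    - {"tx": 0,"ty": 0,"tz": -0.1,"wx": 0,"wy": 0,"wz": 0,"gripper": 0}
    - {"tx": 0,"ty": 0,"tz": 0,"wx": 0,"wy": 0,"wz": 0,"gripper": 0}

```text
time: 11.65
ee_pos: [0.6078, 0.3174, 0.1639]
tool_rot: [0.004, 0.984, -0.024, 0.174]
ft_force: [-0.9, -0.5, 4.2]
gripper_width: 0.652
gripper_force: 43.4
```

Request:
apply_moves:
  motion:
    - {"tx": 0,"ty": 0,"tz": -0.1,"wx": 0,"wy": 0,"wz": 0,"gripper": 0}
    - {"tx": 0,"ty": 0,"tz": 0,"wx": 0,"wy": 0,"wz": 0,"gripper": 0}

```text
time: 11.85
ee_pos: [0.6079, 0.3174, 0.1637]
tool_rot: [0.004, 0.984, -0.024, 0.175]
ft_force: [-4.0, -1.7, 7.7]
gripper_width: 0.654
gripper_force: 43.8
```

```bash
python3 st.py s2
```

```text
t 11.85 tcp [0.6079 0.3174 0.1637] z [ 0.344 -0.017 -0.939] y [-0.05  -0.999 -0.001] [ 0.52  0.39  1.62 -0.25  0.84  2.28] 0.6542475968412529 [-4.  -1.7  7.7]
floor [0.5963 0.3179 0.1955]
```

View pics/s2.png

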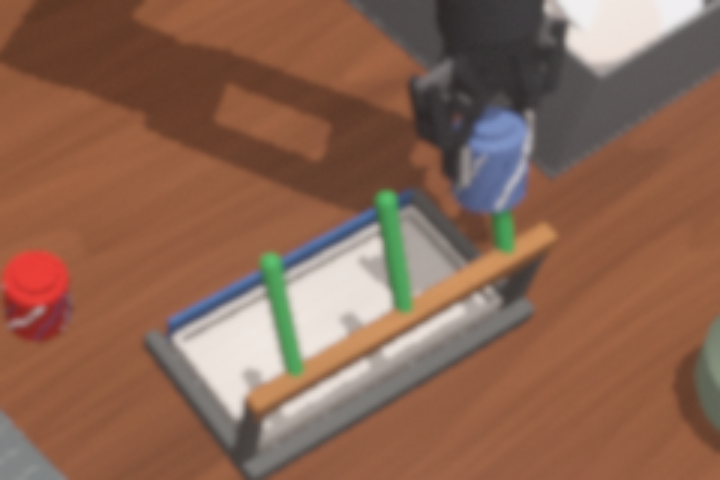

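The cup is on the left peg with its floor on the tip, and the force confirms contact. Releasing and backing out along the tool axis.

Request:
apply_moves:
  motion:
    - {"tx": 0,"ty": 0,"tz": 0.1,"wx": 0,"wy": 0,"wz": 0,"gripper": 0}
    - {"tx": 0,"ty": 0,"tz": 0,"wx": 0,"wy": 0,"wz": 0,"gripper": 0.35}
    - {"tx": 0,"ty": 0,"tz": 0,"wx": 0,"wy": 0,"wz": 0,"gripper": 0.45}
    - {"tx": 0,"ty": 0,"tz": 0,"wx": 0,"wy": 0,"wz": 0,"gripper": 0.6}
    - {"tx": 0,"ty": 0,"tz": 0,"wx": 0,"wy": 0,"wz": 0,"gripper": 0.8}
    - {"tx": 0,"ty": 0,"tz": 0,"wx": 0,"wy": 0,"wz": 0,"gripper": 1}
    - {"tx": 0,"ty": 0,"tz": 0,"wx": 0,"wy": 0,"wz": 0,"gripper": 1}
    - {"tx": 0,"ty": 0,"tz": 0,"wx": 0,"wy": 0,"wz": 0,"gripper": 1}
    - {"tx": -0.5,"ty": 0,"tz": 1.4,"wx": 0,"wy": 0,"wz": 0,"gripper": 1}
    - {"tx": -1,"ty": 0.1,"tz": 2.8,"wx": 0,"wy": 0,"wz": 0,"gripper": 1}
    - {"tx": -1,"ty": 0,"tz": 2.8,"wx": 0,"wy": 0,"wz": 0,"gripper": 1}
    - {"tx": -1,"ty": 0.1,"tz": 2.8,"wx": 0,"wy": 0,"wz": 0,"gripper": 1}
    - {"tx": -2,"ty": 0,"tz": 2,"wx": 0,"wy": 0,"wz": 0,"gripper": 1}
    - {"tx": 0,"ty": 0,"tz": 0,"wx": 0,"wy": 0,"wz": 0,"gripper": 1}
    - {"tx": 0,"ty": 0,"tz": 0,"wx": 0,"wy": 0,"wz": 0,"gripper": 1}

```text
time: 13.4
ee_pos: [0.5525, 0.3196, 0.2828]
tool_rot: [0.004, 0.984, -0.024, 0.175]
ft_force: [0.1, -0.0, -0.1]
gripper_width: 0.998
gripper_force: 0.0
```

```bash
python3 st.py s3
```

```text
t 13.4 tcp [0.5525 0.3196 0.2828] z [ 0.344 -0.016 -0.939] y [-0.049 -0.999 -0.001] [ 0.57  0.23  1.54 -0.23  1.09  2.27] 0.9984663662377559 [ 0.1 -0.  -0.1]
floor [0.5409 0.3201 0.3146]
```

View pics/s3.png

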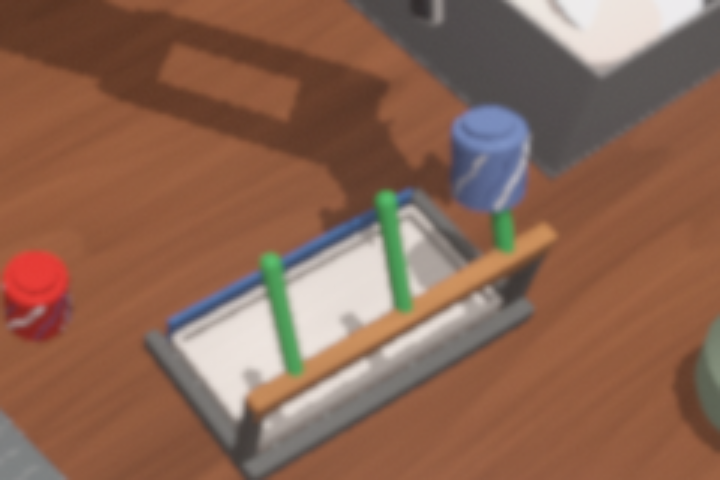

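The cup hangs on the left peg at (490,160), upright and released. Next is the second cup.

Request:
apply_moves:
  motion:
    - {"tx": 0,"ty": -3,"tz": 0,"wx": 0,"wy": 0,"wz": 0,"gripper": 1}
    - {"tx": 0,"ty": -4,"tz": 0,"wx": 0,"wy": 0,"wz": 0,"gripper": 1}
    - {"tx": 0,"ty": -4,"tz": 0,"wx": 0.25,"wy": 5,"wz": 0,"gripper": 1}
    - {"tx": 0,"ty": -4,"tz": 0,"wx": 0.25,"wy": 5,"wz": 0,"gripper": 1}
    - {"tx": 0,"ty": -4,"tz": 0,"wx": 0.25,"wy": 5,"wz": 0,"gripper": 1}
    - {"tx": 0,"ty": -4,"tz": 0,"wx": 0.25,"wy": 5,"wz": 0,"gripper": 1}
    - {"tx": 1,"ty": -4,"tz": 0,"wx": 0,"wy": 0,"wz": 0,"gripper": 1}
    - {"tx": 2,"ty": -4,"tz": 0,"wx": 0,"wy": 0,"wz": 0,"gripper": 1}
    - {"tx": 2,"ty": -4,"tz": 0,"wx": 0,"wy": 0,"wz": 0,"gripper": 1}
    - {"tx": 2,"ty": -4,"tz": 0,"wx": 0,"wy": 0,"wz": 0,"gripper": 1}
    - {"tx": 2,"ty": -4,"tz": -2,"wx": 0,"wy": 0,"wz": 0,"gripper": 1}
    - {"tx": 1.5,"ty": -4,"tz": -4,"wx": 0,"wy": 0,"wz": 0,"gripper": 1}
    - {"tx": 0,"ty": -3,"tz": -4,"wx": 0,"wy": 0,"wz": 0,"gripper": 1}
    - {"tx": 0,"ty": 0,"tz": 0,"wx": 0,"wy": 0,"wz": 0,"gripper": 1}
    - {"tx": 0,"ty": 0,"tz": 0,"wx": 0,"wy": 0,"wz": 0,"gripper": 1}

```text
time: 14.95
ee_pos: [0.6541, -0.1755, 0.1839]
tool_rot: [-0.001, 1.0, -0.026, -0.003]
ft_force: [0.1, 0.4, 1.0]
gripper_width: 1.003
gripper_force: 0.0
```

```bash
python3 look.py w2 .6576 -.1803; python3 st.py
```

```text
2764 ((0.662814736366272, -0.1825360208749771), 0.02871563658118248) [0.05949733 0.063942   0.06973381]
((0.6622896194458008, -0.1820986568927765), 0.018912170082330704)
[ 0.65538449 -0.17485004  0.18612056] [-6.21366923e-04  9.99679178e-01 -2.53068058e-02 -8.48328032e-04] 0.9992128698048919 [-3.23349588e-01  4.83031745e-01  1.33389498e+00  7.10806991e-04
  1.32665277e+00  1.29789328e+00]
t 15.0 tcp [ 0.6554 -0.1749  0.1861] z [-0.002  0.001 -1.   ] y [-0.051 -0.999 -0.001] [-0.32  0.48  1.33  0.    1.33  1.3 ] 0.9992128698048919 [0.8 0.5 0.3]
floor [ 0.6554 -0.1749  0.2199]
```

Request:
apply_moves:
  force: 40
  motion:
    - {"tx": 0.5,"ty": -0.6,"tz": -4,"wx": 0,"wy": 0,"wz": 0,"gripper": 1}
    - {"tx": 0,"ty": 0,"tz": -4,"wx": 0,"wy": 0,"wz": 0,"gripper": 1}
    - {"tx": 0,"ty": 0,"tz": -3,"wx": 0,"wy": 0,"wz": 0,"gripper": 1}
    - {"tx": 0,"ty": 0,"tz": -2.6,"wx": 0,"wy": 0,"wz": 0,"gripper": 1}
    - {"tx": 0,"ty": 0,"tz": -2.5,"wx": 0,"wy": 0,"wz": 0,"gripper": 1}
    - {"tx": 0,"ty": 0,"tz": 0,"wx": 0,"wy": 0,"wz": 0,"gripper": 1}
    - {"tx": 0,"ty": 0,"tz": 0,"wx": 0,"wy": 0,"wz": 0,"gripper": 0.4}
    - {"tx": 0,"ty": 0,"tz": 0,"wx": 0,"wy": 0,"wz": 0,"gripper": 0}
    - {"tx": 0,"ty": 0,"tz": 0,"wx": 0,"wy": 0,"wz": 0,"gripper": 0}
    - {"tx": 0,"ty": 0,"tz": 0,"wx": 0,"wy": 0,"wz": 0,"gripper": 0}
    - {"tx": 0,"ty": 0,"tz": 0,"wx": 0,"wy": 0,"wz": 0,"gripper": 0}
    - {"tx": 0,"ty": 0,"tz": 0,"wx": 0,"wy": 0,"wz": 0,"gripper": 0}

```text
time: 16.2
ee_pos: [0.6627, -0.1812, 0.0293]
tool_rot: [0.001, 1.0, -0.025, 0.003]
ft_force: [0.6, 2.1, 6.4]
gripper_width: 0.647
gripper_force: 43.0
```

Request:
apply_moves:
  motion:
    - {"tx": 0,"ty": 0,"tz": 2,"wx": 0,"wy": 0,"wz": 0,"gripper": 0}
    - {"tx": 0,"ty": 0,"tz": 4,"wx": 0,"wy": 0,"wz": 0,"gripper": 0}
    - {"tx": 0,"ty": 0,"tz": 5,"wx": 0,"wy": 0,"wz": 0,"gripper": 0}
    - {"tx": 0,"ty": 0,"tz": 5,"wx": 0,"wy": 0,"wz": 0,"gripper": 0}
    - {"tx": -1,"ty": 0,"tz": 5,"wx": 0,"wy": 0,"wz": 0,"gripper": 0}
    - {"tx": -2,"ty": 2,"tz": 3.5,"wx": 0,"wy": 0,"wz": 0,"gripper": 0}
    - {"tx": -2,"ty": 4,"tz": 0,"wx": -0.25,"wy": -5,"wz": 0,"gripper": 0}
    - {"tx": -2,"ty": 4,"tz": 0,"wx": -0.25,"wy": -5,"wz": 0,"gripper": 0}
    - {"tx": -2,"ty": 4,"tz": 0,"wx": -0.25,"wy": -5,"wz": 0,"gripper": 0}
    - {"tx": -1.5,"ty": 4,"tz": 0,"wx": -0.25,"wy": -5,"wz": 0,"gripper": 0}
    - {"tx": 0,"ty": 4,"tz": 0,"wx": 0,"wy": 0,"wz": 0,"gripper": 0}
    - {"tx": 0,"ty": 4,"tz": 0,"wx": 0,"wy": 0,"wz": 0,"gripper": 0}
    - {"tx": 0,"ty": 3,"tz": 0,"wx": 0,"wy": 0,"wz": 0,"gripper": 0}
    - {"tx": 0,"ty": 0,"tz": 0,"wx": 0,"wy": 0,"wz": 0,"gripper": 0}
    - {"tx": 0,"ty": 0,"tz": 0,"wx": 0,"wy": 0,"wz": 0,"gripper": 0}

```text
time: 17.7
ee_pos: [0.5551, 0.1097, 0.2706]
tool_rot: [0.004, 0.984, -0.023, 0.174]
ft_force: [-0.2, -0.3, -0.8]
gripper_width: 0.647
gripper_force: 43.2
```

```bash
sed -i 's/-.0338\*/-.0287*/' st.py; python3 st.py s4
```

```text
t 17.7 tcp [0.5551 0.1097 0.2706] z [ 0.342 -0.017 -0.939] y [-0.048 -0.999  0.   ] [ 0.17  0.11  1.73 -0.09  0.96  1.83] 0.6470582543480243 [-0.2 -0.3 -0.8]
floor [0.5453 0.1102 0.2976]
```

View pics/s4.png

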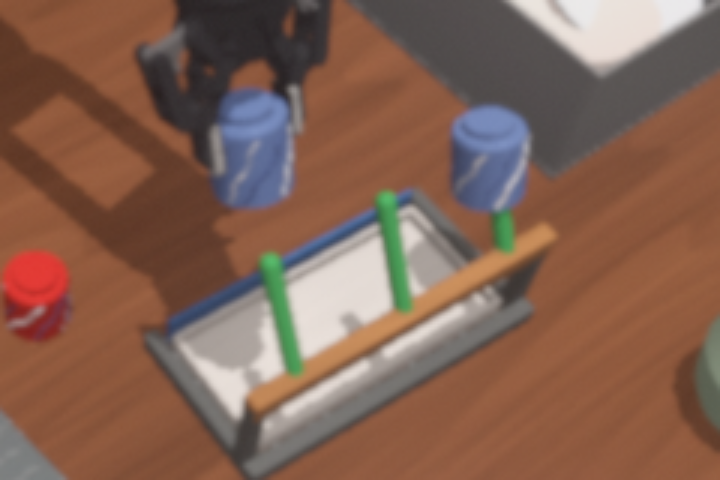

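The second cup is gripped at (252,150), above the right peg tip at (270,262), and the first still hangs at (490,160). Sliding the second one down the peg.

Request:
apply_moves:
  motion:
    - {"tx": 0.3,"ty": 0,"tz": -1.5,"wx": 0,"wy": 0,"wz": 0,"gripper": 0}
    - {"tx": 0,"ty": 0,"tz": -1.6,"wx": 0,"wy": 0,"wz": 0,"gripper": 0}
    - {"tx": 0,"ty": 0,"tz": 0,"wx": 0,"wy": 0,"wz": 0,"gripper": 0}
    - {"tx": 0.5,"ty": 0,"tz": -0.9,"wx": 0,"wy": 0,"wz": 0,"gripper": 0}
    - {"tx": 0.5,"ty": -0.1,"tz": -0.9,"wx": 0,"wy": 0,"wz": 0,"gripper": 0}
    - {"tx": 0.5,"ty": 0,"tz": -0.9,"wx": 0,"wy": 0,"wz": 0,"gripper": 0}
    - {"tx": 0,"ty": 0,"tz": 0,"wx": 0,"wy": 0,"wz": 0,"gripper": 0}

```text
time: 18.45
ee_pos: [0.5737, 0.1077, 0.2105]
tool_rot: [0.005, 0.985, -0.025, 0.173]
ft_force: [-0.3, 0.7, -2.7]
gripper_width: 0.643
gripper_force: 43.2
```

Request:
apply_moves:
  motion:
    - {"tx": 0.5,"ty": 0,"tz": -0.9,"wx": 0,"wy": 0,"wz": 0,"gripper": 0}
    - {"tx": 0.5,"ty": 0,"tz": -0.9,"wx": 0,"wy": 0,"wz": 0,"gripper": 0}
    - {"tx": 0.5,"ty": -0.1,"tz": -0.8,"wx": 0,"wy": 0,"wz": 0,"gripper": 0}
    - {"tx": 0.5,"ty": 0,"tz": -0.8,"wx": 0,"wy": 0,"wz": 0,"gripper": 0}
    - {"tx": 0,"ty": 0,"tz": 0,"wx": 0,"wy": 0,"wz": 0,"gripper": 0}

```text
time: 18.95
ee_pos: [0.5936, 0.107, 0.1765]
tool_rot: [0.005, 0.985, -0.025, 0.173]
ft_force: [-0.7, -0.0, -1.2]
gripper_width: 0.647
gripper_force: 43.2
```

```bash
python3 st.py
```

```text
t 18.95 tcp [0.5936 0.107  0.1765] z [ 0.34  -0.017 -0.94 ] y [-0.05  -0.999  0.001] [ 0.15  0.25  1.81 -0.1   0.74  1.83] 0.6473008614903764 [-0.7 -0.  -1.2]
floor [0.5838 0.1075 0.2034]
```

Request:
apply_moves:
  motion:
    - {"tx": 0.2,"ty": 0,"tz": -0.3,"wx": 0,"wy": 0,"wz": 0,"gripper": 0}
    - {"tx": 0.1,"ty": 0,"tz": -0.3,"wx": 0,"wy": 0,"wz": 0,"gripper": 0}
    - {"tx": 0,"ty": 0,"tz": 0,"wx": 0,"wy": 0,"wz": 0,"gripper": 0}

```text
time: 19.25
ee_pos: [0.5965, 0.1071, 0.1719]
tool_rot: [0.004, 0.985, -0.024, 0.174]
ft_force: [-0.2, 0.1, -2.2]
gripper_width: 0.648
gripper_force: 43.2
```

Request:
apply_moves:
  motion:
    - {"tx": 0,"ty": 0,"tz": -0.1,"wx": 0,"wy": 0,"wz": 0,"gripper": 0}
    - {"tx": 0,"ty": 0,"tz": 0,"wx": 0,"wy": 0,"wz": 0,"gripper": 0}

```text
time: 19.45
ee_pos: [0.5966, 0.1071, 0.1713]
tool_rot: [0.004, 0.984, -0.024, 0.174]
ft_force: [-0.2, -0.4, -1.8]
gripper_width: 0.647
gripper_force: 43.2
```

Request:
apply_moves:
  motion:
    - {"tx": 0,"ty": 0,"tz": -0.1,"wx": 0,"wy": 0,"wz": 0,"gripper": 0}
    - {"tx": 0,"ty": 0,"tz": 0,"wx": 0,"wy": 0,"wz": 0,"gripper": 0}

```text
time: 19.65
ee_pos: [0.5966, 0.1071, 0.1702]
tool_rot: [0.004, 0.984, -0.024, 0.174]
ft_force: [-0.2, 0.4, -1.5]
gripper_width: 0.655
gripper_force: 43.2
```

Request:
apply_moves:
  motion:
    - {"tx": 0,"ty": 0,"tz": -0.1,"wx": 0,"wy": 0,"wz": 0,"gripper": 0}
    - {"tx": 0,"ty": 0,"tz": 0,"wx": 0,"wy": 0,"wz": 0,"gripper": 0}

```text
time: 19.85
ee_pos: [0.5968, 0.1071, 0.1693]
tool_rot: [0.004, 0.984, -0.024, 0.174]
ft_force: [-0.8, -0.7, 0.3]
gripper_width: 0.649
gripper_force: 43.4
```

Request:
apply_moves:
  motion:
    - {"tx": 0,"ty": 0,"tz": -0.1,"wx": 0,"wy": 0,"wz": 0,"gripper": 0}
    - {"tx": 0,"ty": 0,"tz": 0,"wx": 0,"wy": 0,"wz": 0,"gripper": 0}

```text
time: 20.05
ee_pos: [0.597, 0.1072, 0.1691]
tool_rot: [0.004, 0.984, -0.024, 0.175]
ft_force: [-3.5, -0.7, 4.7]
gripper_width: 0.649
gripper_force: 43.8
```

Request:
apply_moves:
  motion:
    - {"tx": 0,"ty": 0,"tz": -0.1,"wx": 0,"wy": 0,"wz": 0,"gripper": 0}
    - {"tx": 0,"ty": 0,"tz": 0,"wx": 0,"wy": 0,"wz": 0,"gripper": 0}

```text
time: 20.25
ee_pos: [0.5972, 0.1072, 0.1689]
tool_rot: [0.004, 0.984, -0.024, 0.175]
ft_force: [-5.9, -0.9, 9.8]
gripper_width: 0.646
gripper_force: 44.3
```

Seated. Releasing in the same way as before.

Request:
apply_moves:
  motion:
    - {"tx": 0,"ty": 0,"tz": 0.2,"wx": 0,"wy": 0,"wz": 0,"gripper": 0}
    - {"tx": 0,"ty": 0,"tz": 0,"wx": 0,"wy": 0,"wz": 0,"gripper": 0.35}
    - {"tx": 0,"ty": 0,"tz": 0,"wx": 0,"wy": 0,"wz": 0,"gripper": 0.45}
    - {"tx": 0,"ty": 0,"tz": 0,"wx": 0,"wy": 0,"wz": 0,"gripper": 0.6}
    - {"tx": 0,"ty": 0,"tz": 0,"wx": 0,"wy": 0,"wz": 0,"gripper": 0.8}
    - {"tx": 0,"ty": 0,"tz": 0,"wx": 0,"wy": 0,"wz": 0,"gripper": 1}
    - {"tx": 0,"ty": 0,"tz": 0,"wx": 0,"wy": 0,"wz": 0,"gripper": 1}
    - {"tx": 0,"ty": 0,"tz": 0,"wx": 0,"wy": 0,"wz": 0,"gripper": 1}
    - {"tx": -0.5,"ty": 0,"tz": 1.4,"wx": 0,"wy": 0,"wz": 0,"gripper": 1}
    - {"tx": -1,"ty": 0.1,"tz": 2.8,"wx": 0,"wy": 0,"wz": 0,"gripper": 1}
    - {"tx": -1,"ty": 0,"tz": 2.8,"wx": 0,"wy": 0,"wz": 0,"gripper": 1}
    - {"tx": -1,"ty": 0.1,"tz": 2.8,"wx": 0,"wy": 0,"wz": 0,"gripper": 1}
    - {"tx": -2,"ty": 0,"tz": 2,"wx": 0,"wy": 0,"wz": 0,"gripper": 1}
    - {"tx": -3,"ty": 0,"tz": 2,"wx": 0,"wy": 0,"wz": 0,"gripper": 1}
    - {"tx": 0,"ty": 0,"tz": 0,"wx": 0,"wy": 0,"wz": 0,"gripper": 1}
    - {"tx": 0,"ty": 0,"tz": 0,"wx": 0,"wy": 0,"wz": 0,"gripper": 1}
    - {"tx": 0,"ty": 0,"tz": 0,"wx": 0,"wy": 0,"wz": 0,"gripper": 1}

```text
time: 21.95
ee_pos: [0.5119, 0.1091, 0.3066]
tool_rot: [0.004, 0.984, -0.024, 0.174]
ft_force: [-0.5, 0.5, -1.0]
gripper_width: 1.001
gripper_force: 0.0
```

```bash
python3 st.py s5
```

```text
t 21.95 tcp [0.5119 0.1091 0.3066] z [ 0.342 -0.017 -0.94 ] y [-0.05  -0.999  0.   ] [ 0.19  0.02  1.74 -0.09  1.05  1.84] 1.0007356480423024 [-0.5  0.5 -1. ]
floor [0.5021 0.1096 0.3336]
```

View pics/s5.png

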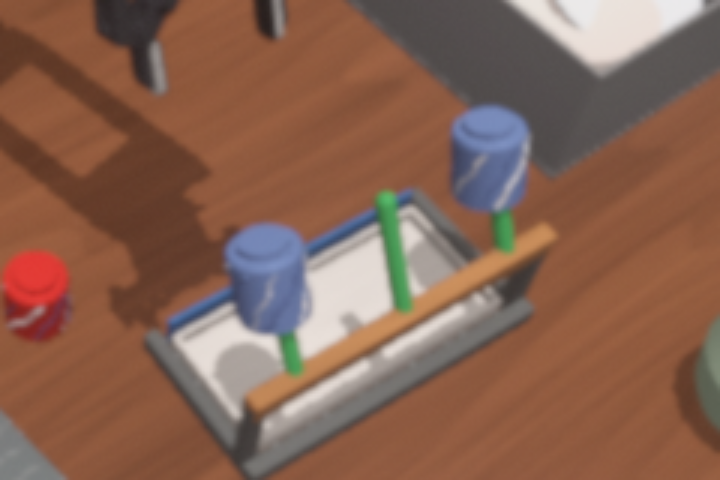

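Both cups hang released on separate pegs, at (268,278) and (490,160). The tray is home and the gripper is clear, so I'm handing the job in.

```bash
python3 -c "
from bench import ctrl
print(ctrl.close_job())"
```

```text
the job is handed in; nothing more can be done
None
```

I pushed the drip tray fully home, then hung the two blue cups mouth-down on the right and left pegs and released them; I never touched the white cup, and the job was handed in at about 22 s with no verdict shown.

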